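# Inspect the underside of two movements over a mirror

### The arm

A 7-joint arm with a two-finger parallel gripper is mounted at the origin on a cart in front of the work surface, level with it; the furniture and walls round the work are solid. World frame = base frame: x ahead of the robot, y to its left, z up, the work surface at z = 0. Lengths are in m, angles in rad, forces in N, time in s.
With the tool pointing down it reaches from about 0.425 to 0.875 m from the base axis. Payload 4.7 kg.
Tool frame: the origin (TCP) lies between the finger pads; the fingertips stand 14 mm ahead of it and the grasp point (between the pads) lies 5 mm behind it; z points along the fingers, y is the line along which they close (so a half turn about z gives the same grasp; the last joint's range is limited). The gripper opens to 87 mm and grips with 3 to 60 N. Pads are 19 mm wide; open, the fingers measure 117 mm over their backs; the gripper's body (75 mm by 190 mm) begins 51 mm behind the grasp point.
Start: joints at [1.183, 0.321, -0.07, 1.45, 0.023, 1.371, -0.057], TCP at [0.254, -0.598, 0.237] pointing down, gripper open.
Joint ranges: [-2.86, 2.86], [-0.3, 2.09], [-1.38, 1.24], [0.06, 2.45], [-1.56, 4.7], [0.09, 2.05], [-2.69, 2.69]. Speed limits (rad/s): [2.57, 2.57, 3.14, 3.14, 3.14, 3.14, 3.14].

### API

Orientations are given as a rotation vector (axis times angle).
In Python, from bench import ctrl gives the robot as it stands.
- The arm moves only by the tool step_arm, never from a script. Its argument "commands" is a list of rows, each an object with "travel": the shift along the tool's x, y, z in m, a list of three; "turn": the turn, a rotation vector about the tool's x, y, z in degrees, a list of three. A call has 1 to 5 rows; each row is the pose to reach, as a shift and turn from the pose commanded when the call began, along the tool's axes at that moment; what a row does not reach only later rows make up. A row lasts 1/10 s, in which the tool goes at most 50 mm and 8.59 degrees, less where a joint would pass 70% of its speed; a pose out of reach is approached as far as the arm can. A call with a gripper value outside its range is refused whole. "gripper" is the opening, from 0 (shut) to 1 (fully open), set as the call begins (left out, the last holds). The fingers move at their own pace and stop on an object; "force" is the grip in N (left out, the last holds). Time passes only in rows, so rows that repeat a pose let the fingers close. It gives the time, the measured TCP pose, the force, the opening and the grip force at its end, in the units of the state.
- ctrl.get_state(): the state, without advancing time (a new reading comes with each control period).
- ctrl.get_image(name): name is "scene" or "top" or "wrist"; returns the picture (400x640x3 uint8, red, green, blue); there is no depth.
- ctrl.camera_model(name): a dict with "fx", "fy", "cx", "cy" (pixels), "R" (3x3) and "t" (3): a world point X has camera coordinates R X + t; the wrist camera has in their place "T_tool_cam" (4x4, takes a point from camera to tool coordinates, whose origin is the TCP and whose axes are the flange's). Camera axes: x right, y down, z forward; pixel columns grow to the right and rows downward; lengths in m; the calibration is good to about 2 mm. A picture is of the moment at which its call begins: read the wrist's pose just before it. camera_model takes no time and is no camera call.
- ctrl.close_job(): hands the job in; it is judged then, once.
The state is a dict: "time": time; "joint_positions": joint angles; "qd": joint speeds; "joint_torque": joint torques, N m; "position": TCP position; "tool_rot": TCP orientation; "ft_force": force on the tool from outside, world axes, zero at the start; "torque": the same for the moment, N m; "grip_width": opening from 0.0 (shut) to 1.0 (fully open); "grip_force": force on a finger pad.
Only numpy, scipy, OpenCV 4.12 (cv2) and the standard library are available. Lean on these libraries where they do the work, as an engineer would, in place of code of your own. Each camera call takes 0.05 s, during which the arm holds its last target. There are 200 camera calls.

### The job

First push the round inspection mirror across the worktop, without lifting it, until it lies wholly on the green disc. Then take the movement carrier by its blue handle bar, lift it off its rest and hold it level and still, centred over the mirror and about 10 cm above it, so that the undersides of both movements can be examined. Finish while still holding it there; keep both movements seated in their nests, and leave everything else on the worktop where it stands.

Things in the scene. Friction and masses are not known exactly. Their poses are not given: they have to be found in the camera images.
- mirror: Loose inspection mirror: flat round black puck with a bright glass face up, 100 mm diameter, 20 mm tall, about 0.25 kg, lying flat. Origin: centre of its underside; z up. Too wide to be grasped; slides when its side is pushed.
- mark: Green disc printed flat on the worktop, 140 mm diameter, no thickness to speak of, with a thin white circle of 100 mm that shows the mirror's place. Origin: its centre. The mirror lies wholly on it when their centres are less than 20 mm apart.
- carrier: Loose movement carrier standing on its rest: aluminium plate 128 (x) by 58 (y) by 5 mm with two round windows, a brass nest ring (5 mm high) on top round each, and an upright bail handle across the middle. About 0.2 kg, 0.27 kg with its movements. Origin: centre of the plate's underside; x along the plate's length, z up.
- carrier_handle (a point): Centre of the carrier's blue handle bar, 64 mm above the plate's underside. The bar is 10 mm thick along the carrier's x (pinch it across this, from above), 56 mm long along the carrier's y, 16 mm tall (8 mm above and below this point); it stands on two posts at its ends, 46 mm free between them. Axes as the carrier's.
- nest_a (a point): Centre of the seat in one nest of the carrier, at +36 mm along the carrier's x, 5 mm above the plate's underside.
- nest_b (a point): Centre of the seat in the other nest, at -36 mm along the carrier's x, 5 mm above the plate's underside.
- movement_a: Round watch movement in a holder, 40 mm diameter, 8 mm tall, 45 g, lying loose in nest_a with about 2 mm play all round. Origin: centre of its underside.
- movement_b: Round watch movement in a holder, 40 mm diameter, 8 mm tall, 22 g, lying loose in nest_b with about 2 mm play all round. Origin: centre of its underside.
- rest: Fixed grey rest under the carrier, 146 (x) by 72 (y) mm. Origin: centre of its underside at the height of the worktop; the carrier's plate lies 18 mm above it between low lips (6.5 mm above the seat, about 3 mm play).
- oil_cup: Bystander: black oil cup with red cap, 37 mm diameter, 32 mm tall. Origin: centre of its underside.
- eye_loupe: Bystander: black eye loupe standing on its wide rim, 38 mm diameter, 32 mm tall, on the thin leather pad (3 mm) at the front edge. Origin: centre of its underside.
- parts_tin: Bystander: round parts tin with window lid, 62 mm diameter, 24 mm tall. Origin: centre of its underside.
- putty_block: Bystander: green block of cleaning putty, 20 by 52 by 14 mm. Origin: centre of its underside.
- dropper_bottle: Bystander: amber dropper bottle, 33 mm diameter, 102 mm tall. Origin: centre of its underside.

How it is judged:
By the outcome, as a careful person would: the job done as asked, in the order asked, and still so for the second after the job is handed in, while the arm keeps its last pose, push and grip.
It also fails if it takes over 64 s, if anything falls off the work surface, if the arm or the gripper's body presses on something with over 40 N, if the wrist force passes 120 N, or if a joint passes its speed limit or range.

## Working session

There is one attempt and no reset: what is moved stays moved. The work goes in short steps, Python scripts to look and compute and a tool call to move; the robot and the scene stay as the last step left them, time stands still between calls to the robot, and variables do not carry over. Pictures are saved under pics/ and viewed, at most 12 in all, crops included, and the job is handed in when it is done.

Besides the shell and the picture viewer there is one more tool, called after "Request:" as name(argument=value, ...), one argument or row to a line, values as JSON. step_arm: Moves the arm, as the interface text tells. Its arguments: {"type":"object","properties":{"commands":{"type":"array"},"gripper":{"type":"number"},"force":{"type":"number"}},"required":["commands"]}

```bash
mkdir -p pics
python3 - <<'E'
from bench import ctrl
import cv2
for n in ("scene","top"):
    cv2.imwrite(f"pics/{n}0.png",ctrl.get_image(n)[:,:,::-1])
    print(n,ctrl.camera_model(n))
print(ctrl.camera_model("wrist"))
print(ctrl.get_state())
E
```

```text
scene {'fx': 384.4733880294088, 'fy': 384.4733880294088, 'cx': 320.894953464568, 'cy': 195.94116992906336, 'R': array([[-0.86127147, -0.50809941, -0.00681587],
       [-0.33517894,  0.5781359 , -0.74391797],
       [ 0.38192478, -0.63843079, -0.66823618]]), 't': array([0.37112803, 0.32919778, 0.89285874])}
top {'fx': 410.8790486096295, 'fy': 410.8790486096295, 'cx': 316.09959960718265, 'cy': 195.75611572904685, 'R': array([[ 0.02687244, -0.99949815,  0.01677264],
       [-0.98873754, -0.02904683, -0.14681403],
       [ 0.14722754, -0.01263849, -0.9890219 ]]), 't': array([-0.18784134,  0.52223837,  1.41011526])}
{'fx': 275.32956553014697, 'fy': 275.32956553014697, 'cx': 323.6568365804622, 'cy': 198.25328847465525, 'T_tool_cam': array([[-2.22246080e-03, -9.63915432e-01, -2.66199361e-01,
         7.29991767e-02],
       [ 9.99997446e-01, -2.25182879e-03, -1.94901311e-04,
         2.63977202e-04],
       [-4.11567004e-04, -2.66199115e-01,  9.63917975e-01,
        -1.49665876e-01],
       [ 0.00000000e+00,  0.00000000e+00,  0.00000000e+00,
         1.00000000e+00]])}
{'time': 0.1, 'joint_positions': array([ 1.18308601,  0.32171987, -0.07009534,  1.45151649,  0.02260554,
        1.37078856, -0.05691439]), 'qd': array([ 0.00070594, -0.00014814, -0.00134785, -0.00375956, -0.00053314,
        0.00017302, -0.00027962]), 'joint_torque': array([-3.28104852e-04, -4.92574811e+01, -4.05669976e-01, -3.13397777e+01,
       -6.40054978e-02,  3.94848967e-02,  1.04337239e-04]), 'position': array([ 0.25399029, -0.59783156,  0.23560811]), 'tool_rot': array([-3.07683723e+00, -6.26643979e-01,  6.58176107e-04]), 'ft_force': array([-0.19178727, -1.10139349,  0.94872556]), 'torque': array([0.05846447, 0.00974207, 0.01152352]), 'grip_force': 0.0, 'grip_width': 0.9977790865648418}
```

View pics/scene0.png

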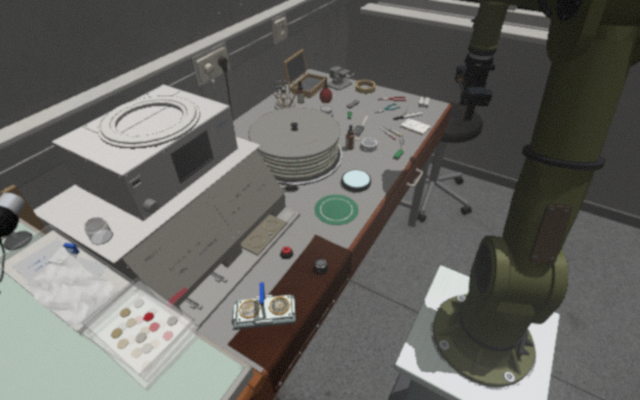

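View pics/top0.png

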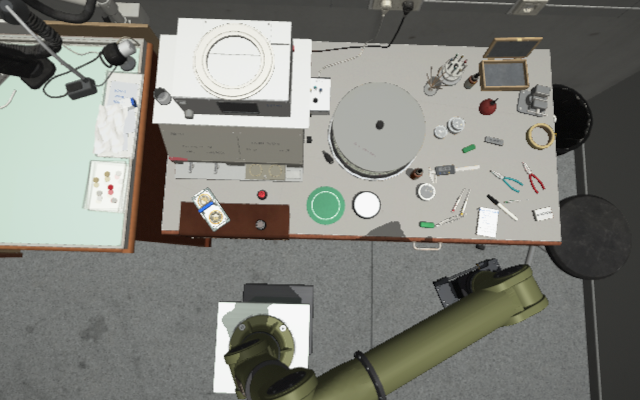

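The scene picture shows the carrier at about (265,308), the green disc at (337,209) and the mirror at (356,180). In the top picture the disc is at (326,205), the mirror at (366,205), the carrier at (211,209), the loupe at (261,225) and the oil cup at (262,195).

```bash
cat > h.py <<'E'
from bench import ctrl
import numpy as np, cv2
from scipy.spatial.transform import Rotation as Ro
def ray(n,uv,z,st=None):
    m=ctrl.camera_model(n); d=np.array([(uv[0]-m['cx'])/m['fx'],(uv[1]-m['cy'])/m['fy'],1])
    if n=='wrist':
        R=Ro.from_rotvec(st['tool_rot']).as_matrix();T=m['T_tool_cam']
        D=R@T[:3,:3]@d;C=R@T[:3,3]+st['position']
    else: D=m['R'].T@d;C=-m['R'].T@m['t']
    return C+D*(z-C[2])/D[2]
def tool(dw,st):  # world vec -> tool axes
    return Ro.from_rotvec(st['tool_rot']).inv().apply(dw)
E
python3 - <<'E'
from h import *
im=cv2.imread('pics/top0.png')
cv2.imwrite('pics/topc.png',cv2.resize(im[165:245,170:450],None,fx=2.85,fy=2.85,interpolation=cv2.INTER_CUBIC))
h=cv2.cvtColor(im,cv2.COLOR_BGR2HSV)
g=cv2.inRange(h,(55,120,60),(90,255,255));g[:,:300]=0;g[:,350:]=0
x,y,w,hh=cv2.boundingRect(g);print('disc px',x,y,w,hh,ray('top',(x+w/2-.5,y+hh/2-.5),0))
b=cv2.inRange(h,(100,150,60),(130,255,255));b[:180]=0;b[:,:180]=0;b[:,240:]=0
p=cv2.findNonZero(b)[:,0];print('bar',p.mean(0),cv2.minAreaRect(p),ray('top',p.mean(0),.09))
for n,uv,z in [('mirror',(366.5,205),.02),('loupe',(261,225),.03),('cup',(262,195),.03),('carA',(203,196),.025),('carB',(219,222),.025),('bottle',(417,174),.1),('tin',(426,191),.02),('putty',(427,225),.01)]: print(n,ray('top',uv,z))
im=cv2.imread('pics/scene0.png');h=cv2.cvtColor(im,cv2.COLOR_BGR2HSV)
b=cv2.inRange(h,(105,150,60),(130,255,255));b[:270]=0;b[320:]=0
p=cv2.findNonZero(b)[:,0];p=p[(p[:,0]>240)&(p[:,0]<290)];print('bar scene',p.mean(0),p.min(0),p.max(0),ray('scene',p.mean(0),.08));
E
```

```text
disc px 0 0 0 0 [1.26128822 1.06584773 0.        ]
bar [205.41860465 206.60465116] ((205.5600128173828, 206.5800018310547), (2.799999952316284, 15.800002098083496), 53.13010025024414) [0.47187103 0.20035482 0.09      ]
mirror [ 0.50220727 -0.35435237  0.02      ]
loupe [0.41942364 0.01731304 0.03      ]
cup [0.52589526 0.01872703 0.03      ]
carA [0.5168987 0.2280831 0.025    ]
carB [0.42618844 0.16584453 0.025     ]
bottle [ 0.6038159  -0.51562535  0.1       ]
tin [ 0.55924635 -0.56858967  0.02      ]
putty [ 0.43759561 -0.57348257  0.01      ]
bar scene [261.30434783 292.7826087 ] [260 283] [263 302] [0.47432872 0.19806566 0.08      ]
```

View pics/topc.png

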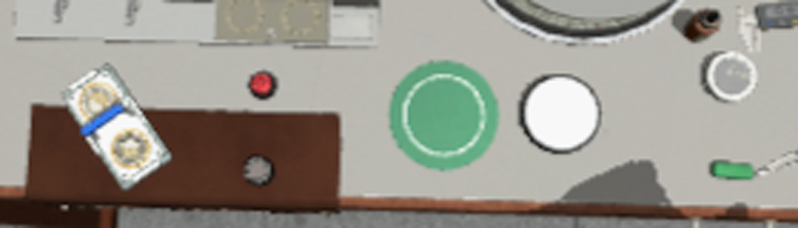

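Crop: the disc centre is at crop (444,115), or top px (325.8,205.4). The mirror is at (561,114), or (366.8,205), and the blue bar at (102,118). The tall plate stack limits reach in +x, so I'll push with closed fingers and the gripper's long side along world y.

Request:
step_arm(
  commands=[
    {"travel": [0.05, -0.01, 0], "turn": [0, 0, 7]},
    {"travel": [0.1, -0.02, 0], "turn": [0, 0, 14]},
    {"travel": [0.15, -0.03, 0.01], "turn": [0, 0, 23]},
    {"travel": [0.2, -0.045, 0.02], "turn": [0, 0, 23]},
    {"travel": [0.245, -0.055, 0.03], "turn": [0, 0, 23]},
  ],
  gripper=0,
)

```text
time: 0.6
position: [0.4544, -0.4539, 0.2073]
tool_rot: [-3.142, 0.0, 0.0]
ft_force: [0.5, -0.4, -0.9]
grip_width: 0.628
grip_force: 0.0
```

Run:
```python
from h import *
for i in range(3): 
    s=ctrl.get_state(); im=ctrl.get_image('wrist')
print(s['time'],s['position'],s['tool_rot'],s['grip_width'])
np.savez('w1.npz',im=im,p=s['position'],r=s['tool_rot'])
cv2.imwrite('pics/w1.png',im[:,:,::-1])
```

```text
0.7 [ 0.46071366 -0.44636758  0.20550798] [-3.13439597e+00 -2.19938955e-02 -3.10310882e-03] 0.5460346404474821
```

View pics/w1.png

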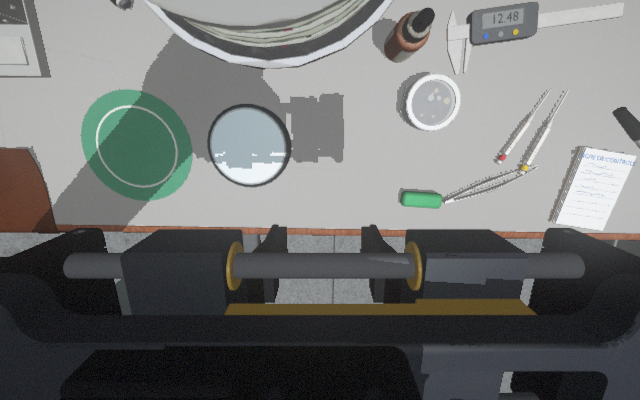

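Wrist picture: the disc is centred at about (136,145), the mirror at (249,145), the tin at (432,101) and the stack's rim bottoms out at (270,65). The way from the mirror to the disc is clear.

Run:
```python
from h import *
f=np.load('w1.npz');st={'position':f['p'],'tool_rot':f['r']}
h=cv2.cvtColor(f['im'],cv2.COLOR_RGB2HSV)
g=cv2.inRange(h,(60,100,40),(90,255,255));g[:,200:]=0
c=max(cv2.findContours(g,0,2)[0],key=cv2.contourArea);e=cv2.fitEllipse(cv2.convexHull(c));print(e,'disc',ray('wrist',e[0],0,st))
roi=f['im'][95:195,195:305];gray=cv2.cvtColor(roi,cv2.COLOR_RGB2GRAY)
b=(gray<45).astype(np.uint8)
c=max(cv2.findContours(b,0,2)[0],key=cv2.contourArea);e=cv2.fitEllipse(cv2.convexHull(c));uv=np.array(e[0])+[195,95];print(uv,e,'mirror',ray('wrist',uv,.015,st))
print('top disc',ray('top',(325.8,205.35),0),'mirror',ray('top',(366.8,205),.02))
print('stack rim',ray('wrist',(270,66),0.02,st),ray('wrist',(270,66),0.05,st))
print(ctrl.get_state()['position'],ctrl.get_state()['tool_rot'])
```

```text
((141.54638671875, 149.86837768554688), (58.57439422607422, 68.3790054321289), 22.66312026977539) disc [ 0.49733112 -0.21114451  0.        ]Traceback (most recent call last):
  File "<stdin>", line 8, in <module>
ValueError: max() iterable argument is empty
```

Run:
```python
from h import *
f=np.load('w1.npz');st={'position':f['p'],'tool_rot':f['r']}
h=cv2.cvtColor(f['im'],cv2.COLOR_RGB2HSV)
def fit(g):
    c=max(cv2.findContours(g,0,2)[0],key=cv2.contourArea);return cv2.fitEllipse(cv2.convexHull(c))
g=cv2.inRange(h,(50,60,20),(95,255,255));g[:,200:]=0;g[220:]=0
e=fit(cv2.morphologyEx(g,3,np.ones((7,7))));print(e,'disc',ray('wrist',e[0],0,st))
for px in [(249,145),(209,145),(340,120),(136,145)]: print(px,h[px[1],px[0]])
g=cv2.inRange(h,(80,22,90),(125,255,255));g[:,:200]=0;g[:,300:]=0;g[:95]=0;g[195:]=0
e=fit(g);print(e,'mirror',ray('wrist',e[0],.02,st))
print('top disc',ray('top',(325.8,205.35),0),'mirror',ray('top',(366.8,205),.02))
print('stack rim',ray('wrist',(270,66),0.02,st),ray('wrist',(270,66),0.05,st))
print(ctrl.get_state()['position'],ctrl.get_state()['tool_rot'])
```

```text
((136.21182250976562, 144.60997009277344), (100.4349594116211, 119.98929595947266), 135.43930053710938) disc [ 0.5038961  -0.20539629  0.        ]
(249, 145) [100  30 187]
(209, 145) [102  21  62]
(340, 120) [ 30   6 126]
(136, 145) [ 76 104 105]
((246.7703857421875, 141.59869384765625), (63.883296966552734, 74.33973693847656), 100.98961639404297) mirror [ 0.51075257 -0.3525134   0.02      ]
top disc [ 0.49924607 -0.2096197   0.        ] mirror [ 0.50223842 -0.35542671  0.02      ]
stack rim [ 0.5940391 -0.3836535  0.02     ] [ 0.58862104 -0.38927228  0.05      ]
[ 0.45707562 -0.450409    0.20621667] [-3.13782825e+00 -1.46557477e-02  4.50487620e-04]
```

Request:
step_arm(
  commands=[
    {"travel": [0.03, -0.005, 0.03], "turn": [0, 0, 0]},
    {"travel": [0.046, -0.007, 0.07], "turn": [0, 0, 0]},
    {"travel": [0.046, -0.007, 0.115], "turn": [0, 0, 0]},
    {"travel": [0.046, -0.007, 0.155], "turn": [0, 0, 0]},
    {"travel": [0.046, -0.007, 0.182], "turn": [0, 0, 0]},
  ],
)

```text
time: 1.25
position: [0.4963, -0.4486, 0.022]
tool_rot: [-3.14, 0.002, 0.007]
ft_force: [0.3, -1.1, 0.3]
grip_width: 0.054
grip_force: 0.0
```

Run:
```python
from h import *
for i in range(3): im=ctrl.get_image('top')
s=ctrl.get_state();print(s['time'],s['position'],s['tool_rot'],s['grip_width'],s['ft_force'])
```

```text
1.4 [ 0.49669419 -0.44846502  0.02366298] [-3.13903347e+00  2.10574627e-03  6.69929005e-03] 0.0165184468614526 [ 0.08410896 -0.53752018  0.4248285 ]
```

Request:
step_arm(
  commands=[
    {"travel": [0.005, -0.01, 0.002], "turn": [0, 0, 0]},
    {"travel": [0.005, -0.025, 0.002], "turn": [0, 0, 0]},
    {"travel": [0.005, -0.04, 0.002], "turn": [0, 0, 0]},
    {"travel": [0.005, -0.05, 0.002], "turn": [0, 0, 0]},
    {"travel": [0.005, -0.06, 0.002], "turn": [0, 0, 0]},
  ],
)

```text
time: 1.9
position: [0.505, -0.3889, 0.0257]
tool_rot: [3.138, 0.001, 0.004]
ft_force: [0.2, -3.9, 1.8]
grip_width: 0.005
grip_force: 1.7
```

Run:
```python
from h import *
for i in range(3): im=ctrl.get_image('wrist');t=ctrl.get_image('top')
s=ctrl.get_state();print(s['time'],s['position'],s['tool_rot'],s['ft_force'])
a=im[0:260,0:420];b=cv2.resize(t[165:265,300:440],None,fx=2.6,fy=2.6,interpolation=2)
cv2.imwrite('pics/w2.png',np.hstack([a,b])[:,:,::-1])
```

```text
2.2 [ 0.50388544 -0.38789915  0.02332052] [-3.14046498e+00 -3.05903874e-04  1.44653805e-03] [0.60108514 0.08549038 0.46580943]
```

View pics/w2.png

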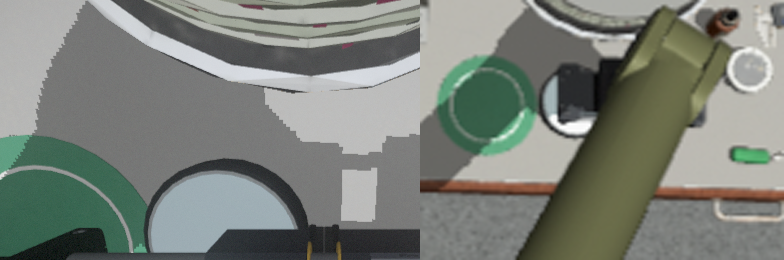

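The mirror spans wrist columns 147–306 with its top at row 159. The closed fingers are at about column 325, touching its right side, and the disc's right edge is near (147,210).

Run:
```python
from h import *
s=ctrl.get_state()
print(s['position'])
L,Rr,T=[ray('wrist',p,.015,s) for p in [(146,236),(307,236),(226,158)]]
print(L,Rr,T)
for p in [(147,212),(30,135)]:print('disc edge',ray('wrist',p,0,s))
for p in [(345,205),(307.7,205),(325.8,186.3)]:print('top disc edge',ray('top',p,0))
print('top mirror left',ray('top',(346.5,205),.015))
```

```text
[ 0.50388544 -0.38789915  0.02332052]
[ 0.50933137 -0.27796822  0.015     ] [ 0.5091455  -0.37759642  0.015     ] [ 0.55735782 -0.33213247  0.015     ]
disc edge [ 0.51999909 -0.27115034  0.        ]
disc edge [ 0.56977829 -0.20802384  0.        ]
top disc edge [ 0.50253711 -0.2791139   0.        ]
top disc edge [ 0.49862409 -0.14414946  0.        ]
top disc edge [ 0.56913125 -0.20798332  0.        ]
top mirror left [ 0.50077302 -0.28322967  0.015     ]
```

Request:
step_arm(
  commands=[
    {"travel": [0, 0.008, 0], "turn": [0, 0, 0]},
    {"travel": [0.007, 0.008, 0], "turn": [0, 0, 0]},
    {"travel": [0.007, -0.005, 0], "turn": [0, 0, 0]},
    {"travel": [0.007, -0.017, 0], "turn": [0, 0, 0]},
    {"travel": [0.007, -0.029, 0], "turn": [0, 0, 0]},
  ],
)

```text
time: 2.7
position: [0.5114, -0.358, 0.0237]
tool_rot: [-3.141, -0.002, 0.0]
ft_force: [0.2, -1.0, -0.7]
grip_width: 0.006
grip_force: 0.7
```

Request:
step_arm(
  commands=[
    {"travel": [0, -0.012, 0], "turn": [0, 0, 0]},
    {"travel": [0, -0.024, 0], "turn": [0, 0, 0]},
    {"travel": [0, -0.034, 0], "turn": [0, 0, 0]},
    {"travel": [0, -0.041, 0], "turn": [0, 0, 0]},
    {"travel": [0, -0.041, 0], "turn": [0, 0, 0]},
  ],
)

```text
time: 3.2
position: [0.5115, -0.3167, 0.024]
tool_rot: [-3.141, -0.003, 0.0]
ft_force: [0.1, -1.0, 0.3]
grip_width: 0.007
grip_force: 0.0
```

Run:
```python
from h import *
im=ctrl.get_image('wrist')
s=ctrl.get_state();print(s['time'],s['position'],s['tool_rot'],s['ft_force'])
cv2.imwrite('pics/w3.png',im[0:260,0:420,::-1])
np.savez('w3.npz',p=s['position'],r=s['tool_rot'])
```

```text
3.25 [ 0.51148684 -0.31756203  0.02400675] [-3.14128643e+00 -2.00211492e-03 -2.59225614e-04] [ 0.55691852 -0.56028172  0.88902074]
```

View pics/w3.png

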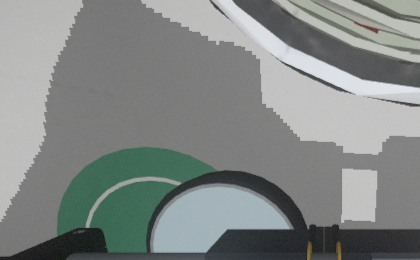

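The mirror's top edge is now at (226,170), with its left side at column 147. The disc's top edge is at (145,147) and its left side at column 57.

Run:
```python
from h import *
s=ctrl.get_state()
for p in [(146,240),(307,240),(226,169)]:print('mir',ray('wrist',p,.015,s))
for p in [(57,215),(145,147)]:print('disc',ray('wrist',p,0,s))
```

```text
mir [ 0.5138774  -0.20675262  0.015     ]
mir [ 0.51376243 -0.30717241  0.015     ]
mir [ 0.5584532  -0.26089365  0.015     ]
disc [ 0.52526746 -0.14019573  0.        ]
disc [ 0.56983473 -0.20645719  0.        ]
```

Request:
step_arm(
  commands=[
    {"travel": [0.003, 0.006, 0], "turn": [0, 0, 0]},
    {"travel": [0.005, 0.006, 0], "turn": [0, 0, 0]},
    {"travel": [0.005, -0.006, 0], "turn": [0, 0, 0]},
    {"travel": [0.005, -0.017, 0], "turn": [0, 0, 0]},
    {"travel": [0.005, -0.028, 0], "turn": [0, 0, 0]},
  ],
)

```text
time: 3.75
position: [0.5163, -0.2894, 0.0239]
tool_rot: [3.141, 0.001, 0.0]
ft_force: [-0.4, -1.7, 0.8]
grip_width: -0.0
grip_force: 0.9
```

Request:
step_arm(
  commands=[
    {"travel": [0, -0.01, 0], "turn": [0, 0, 0]},
    {"travel": [0, -0.018, 0], "turn": [0, 0, 0]},
    {"travel": [0, -0.021, 0], "turn": [0, 0, 0]},
    {"travel": [0, -0.021, 0], "turn": [0, 0, 0]},
    {"travel": [0, 0.015, 0], "turn": [0, 0, 0]},
  ],
)

```text
time: 4.25
position: [0.5178, -0.299, 0.0237]
tool_rot: [-3.137, -0.014, 0.0]
ft_force: [1.2, -0.2, -0.0]
grip_width: 0.006
grip_force: 0.0
```

Request:
step_arm(
  commands=[
    {"travel": [0, 0, -0.05], "turn": [0, 0, 0]},
    {"travel": [0, 0, -0.1], "turn": [0, 0, 0]},
    {"travel": [0, 0, -0.15], "turn": [0, 0, 0]},
    {"travel": [-0.02, -0.03, -0.19], "turn": [0, 0, 0]},
    {"travel": [-0.02, -0.06, -0.19], "turn": [0, 0, 0]},
  ],
  gripper=0.5,
)

```text
time: 4.75
position: [0.4973, -0.2478, 0.2199]
tool_rot: [3.137, -0.007, 0.013]
ft_force: [0.8, 0.4, 0.4]
grip_width: 0.375
grip_force: 0.0
```

Run:
```python
from h import *
for i in range(7):im=ctrl.get_image('wrist')
s=ctrl.get_state();print(s['time'],s['position'],s['tool_rot'],s['qd'].round(3))
cv2.imwrite('pics/w4.png',im[:,:,::-1])
np.savez('w4.npz',p=s['position'],r=s['tool_rot'],im=im)
```

```text
5.1 [ 0.4955839  -0.24645064  0.21288369] [-3.14118136e+00  2.13391431e-03  2.44357956e-03] [ 0.002  0.005  0.001 -0.001 -0.002  0.    -0.001]
```

View pics/w4.png

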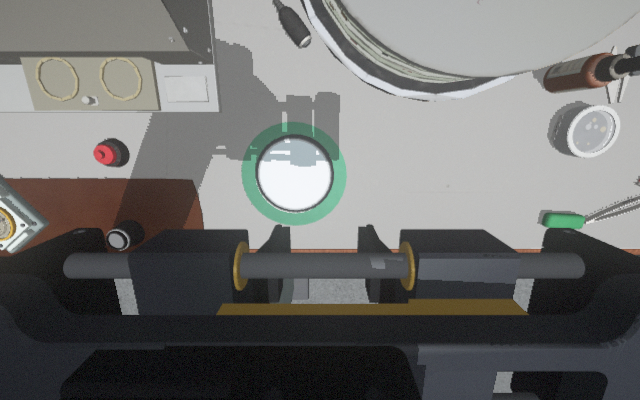

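Mirror centre (294.5,172.5) and disc centre (294,174) agree to a few mm, so the mirror is placed. Next I'll go over the carrier, turned so the jaws close along its length (about 33° from world x).

Request:
step_arm(
  commands=[
    {"travel": [0, -0.04, 0], "turn": [0, 0, 5.7]},
    {"travel": [0, -0.08, 0], "turn": [0, 0, 11.4]},
    {"travel": [-0.005, -0.12, 0], "turn": [0, 0, 17.1]},
    {"travel": [-0.01, -0.16, 0], "turn": [0, 0, 22.8]},
    {"travel": [-0.01, -0.2, 0], "turn": [0, 0, 28.7]},
  ],
  gripper=0.6,
)

```text
time: 5.6
position: [0.4854, -0.0449, 0.2131]
tool_rot: [3.041, -0.788, -0.002]
ft_force: [-0.2, -0.4, 0.9]
grip_width: 0.6
grip_force: 0.0
```

Request:
step_arm(
  commands=[
    {"travel": [-0.026, -0.042, 0], "turn": [0, 0, 5.7]},
    {"travel": [-0.052, -0.084, 0], "turn": [0, 0, 11.4]},
    {"travel": [-0.078, -0.126, 0], "turn": [0, 0, 17.1]},
    {"travel": [-0.104, -0.168, 0], "turn": [0, 0, 22.8]},
    {"travel": [-0.13, -0.21, 0], "turn": [0, 0, 28.7]},
  ],
)

```text
time: 6.1
position: [0.4539, 0.1461, 0.2456]
tool_rot: [-2.757, 1.291, -0.015]
ft_force: [-0.1, -0.8, 1.4]
grip_width: 0.599
grip_force: 0.0
```

Run:
```python
from h import *
for i in range(7):im=ctrl.get_image('wrist')
s=ctrl.get_state();print(s['time'],s['position'],s['tool_rot'],s['joint_positions'].round(2),s['grip_width'])
cv2.imwrite('pics/w5.png',im[:,:,::-1])
np.savez('w5.npz',p=s['position'],r=s['tool_rot'],im=im)
f=np.load('w4.npz');st={'position':f['p'],'tool_rot':f['r']}
print('mirror',ray('wrist',(294.5,172.5),.018,st),'disc',ray('wrist',(294,174),0,st))
```

```text
6.45 [0.45771778 0.13352597 0.24419712] [-2.74627963  1.32688533 -0.02015075] [ 0.32 -0.1  -0.57  1.89 -0.12  1.27 -2.69] 0.5988303427237863
mirror [ 0.50738486 -0.20914976  0.018     ] disc [ 0.50216282 -0.20648987  0.        ]
```

View pics/w5.png

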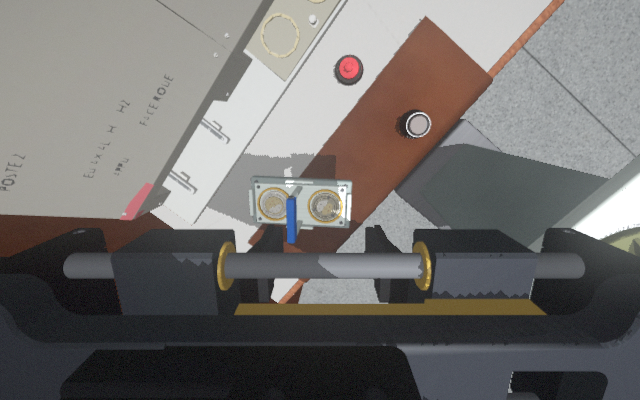

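The plate spans (250,177) to (352,228) and the blue bar lies at (292,195–243), but joint 7 is at its limit. I'll take the same grasp a half turn the other way.

Request:
step_arm(
  commands=[
    {"travel": [0, 0, 0], "turn": [0, 0, -8.5]},
    {"travel": [0, 0, 0], "turn": [0, 0, -17]},
    {"travel": [0, 0, 0], "turn": [0, 0, -25.5]},
    {"travel": [0, 0, 0], "turn": [0, 0, -34]},
    {"travel": [0, 0, 0], "turn": [0, 0, -42.5]},
  ],
)

```text
time: 6.95
position: [0.4576, 0.1341, 0.2443]
tool_rot: [-3.051, 0.232, -0.07]
ft_force: [-0.2, -0.5, -0.4]
grip_width: 0.599
grip_force: 0.0
```

Request:
step_arm(
  commands=[
    {"travel": [0, 0, 0], "turn": [0, 0, -8.5]},
    {"travel": [0, 0, 0], "turn": [0, 0, -17]},
    {"travel": [0, 0, 0], "turn": [0, 0, -25.5]},
    {"travel": [0, 0, 0], "turn": [0, 0, -34]},
    {"travel": [0, 0, 0], "turn": [0, 0, -42.5]},
  ],
)

```text
time: 7.45
position: [0.4576, 0.1341, 0.2443]
tool_rot: [-2.948, -0.896, -0.111]
ft_force: [0.1, -0.1, 0.1]
grip_width: 0.596
grip_force: 0.0
```

Request:
step_arm(
  commands=[
    {"travel": [0, 0, 0], "turn": [0, 0, -8.5]},
    {"travel": [0, 0, 0], "turn": [0, 0, -17]},
    {"travel": [0, 0, 0], "turn": [0, 0, -25.5]},
    {"travel": [0, 0, 0], "turn": [0, 0, -34]},
    {"travel": [0, 0, 0], "turn": [0, 0, -42.5]},
  ],
)

```text
time: 7.95
position: [0.4576, 0.1341, 0.2443]
tool_rot: [-2.446, -1.922, -0.137]
ft_force: [0.3, 0.2, -0.8]
grip_width: 0.602
grip_force: 0.0
```

Request:
step_arm(
  commands=[
    {"travel": [0, 0, 0], "turn": [0, 0, -8.5]},
    {"travel": [0, 0, 0], "turn": [0, 0, -17]},
    {"travel": [0, 0, 0], "turn": [0, 0, -25.5]},
    {"travel": [0, 0, 0], "turn": [0, 0, -34]},
    {"travel": [0, 0, 0], "turn": [0, 0, -42.5]},
  ],
)

```text
time: 8.45
position: [0.4576, 0.1341, 0.2443]
tool_rot: [1.594, 2.697, 0.145]
ft_force: [0.0, -0.3, 0.1]
grip_width: 0.599
grip_force: 0.0
```

Run:
```python
from h import *
f=np.load('w5.npz');st={'position':f['p'],'tool_rot':f['r']}
h=cv2.cvtColor(f['im'],cv2.COLOR_RGB2HSV)
b=cv2.inRange(h,(105,140,60),(130,255,255));b[:170]=0;b[250:]=0;b[:,:250]=0;b[:,350:]=0
p=cv2.findNonZero(b)[:,0];print(p.min(0),p.max(0),cv2.minAreaRect(p))
print('bar ends z.09',ray('wrist',(291.5,196),.09,st),ray('wrist',(292,243),.09,st))
c=[ray('wrist',q,.023,st) for q in [(253,177),(352,181),(349,228),(250,222)]]
c=np.array(c);print(c.mean(0)); 
for d in (c[1]-c[0],c[2]-c[3]): print(np.degrees(np.arctan2(d[1],d[0])),np.linalg.norm(d))
s=ctrl.get_state();R=Ro.from_rotvec(s['tool_rot']).as_matrix()
print(s['time'],s['position'],R.round(3).tolist(),'tooly',np.degrees(np.arctan2(R[1,1],R[0,1])),s['joint_positions'].round(2))
```

```text
[287 198] [295 242] ((290.9999694824219, 220.0), (43.99999237060547, 7.999999046325684), 90.0)
bar ends z.09 [0.48871097 0.17632914 0.09      ] [0.45275187 0.22434542 0.09      ]
[0.47193229 0.20084751 0.023     ]
-142.94475522401595 0.13847587040278914
-143.36236096786234 0.14611017644784677
8.45 [0.45762117 0.13412158 0.24430444] [[-0.483, 0.874, 0.052], [0.874, 0.479, 0.077], [0.042, 0.082, -0.996]] tooly 28.72427474804664 [ 0.15 -0.1  -0.42  1.89 -0.1   1.27  0.26]
```

```bash
cat >> h.py <<'E'
def go(p,yaw,s=None):
    s=s or ctrl.get_state();R=Ro.from_rotvec(s['tool_rot']);a=np.radians(yaw)
    y=np.array([np.cos(a),np.sin(a),0]);z=np.array([0,0,-1.]);D=Ro.from_matrix(np.column_stack([np.cross(y,z),y,z]))
    print(s['position'].round(4),'travel',R.inv().apply(np.array(p)-s['position']).round(4),'turn',np.degrees((R.inv()*D).as_rotvec()).round(2))
E
python3 -c "
from h import *
go((.4715,.2,.17),36.6)"
```

```text
[0.4576 0.1341 0.2443] travel [0.0478 0.0376 0.0797] turn [ 4.88 -2.09 -7.77]
```

Request:
step_arm(
  commands=[
    {"travel": [0.024, 0.019, 0.02], "turn": [2.5, -1, -4]},
    {"travel": [0.048, 0.038, 0.04], "turn": [4.9, -2.1, -7.8]},
    {"travel": [0.048, 0.038, 0.06], "turn": [4.9, -2.1, -7.8]},
    {"travel": [0.048, 0.038, 0.08], "turn": [4.9, -2.1, -7.8]},
    {"travel": [0.048, 0.038, 0.08], "turn": [4.9, -2.1, -7.8]},
  ],
)

```text
time: 8.95
position: [0.4703, 0.2003, 0.1671]
tool_rot: [-1.415, -2.8, 0.007]
ft_force: [-0.6, -0.0, 0.3]
grip_width: 0.602
grip_force: 0.0
```

Run:
```python
from h import *
for i in range(4):im=ctrl.get_image('wrist')
s=ctrl.get_state();print(s['time'],s['qd'].round(3))
go((.4715,.2,.077),36.6,s)
np.savez('w6.npz',p=s['position'],r=s['tool_rot'],im=im)
cv2.imwrite('pics/w6.png',im[:,:,::-1])
h=cv2.cvtColor(im,cv2.COLOR_RGB2HSV)
b=cv2.inRange(h,(105,140,50),(130,255,255));
n,l,stt,c=cv2.connectedComponentsWithStats(b)
for i in range(1,n):
    if stt[i,4]>100: print(stt[i],c[i],ray('wrist',c[i],.09,s))
```

```text
9.15 [-0.008 -0.015 -0.001 -0.003  0.001 -0.003 -0.001]
[0.4724 0.2019 0.1718] travel [-0.0009 -0.0021  0.0948] turn [ 0.13  0.06 -0.19]
[319 176  11  60 570] [323.9122807  205.16666667] [0.47163514 0.20377333 0.09      ]
```

View pics/w6.png

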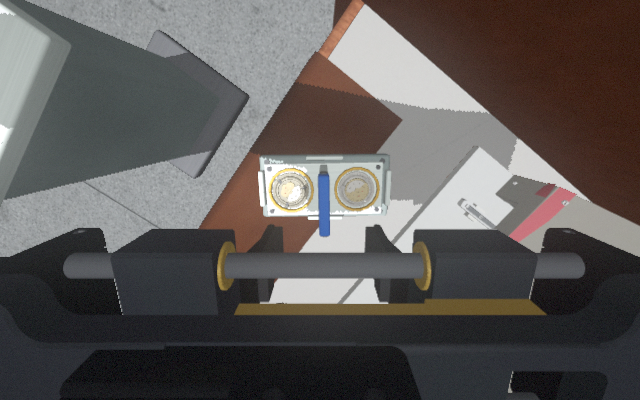

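The bar is at column 324 (rows 176–236), centred and aligned between the fingers, so I can go straight down.

Request:
step_arm(
  commands=[
    {"travel": [0, 0, 0.025], "turn": [0, 0, 0]},
    {"travel": [0, 0, 0.05], "turn": [0, 0, 0]},
    {"travel": [0, 0, 0.075], "turn": [0, 0, 0]},
    {"travel": [0, 0, 0.09], "turn": [0, 0, 0]},
    {"travel": [0, 0, 0.09], "turn": [0, 0, 0]},
  ],
)

```text
time: 9.65
position: [0.4707, 0.202, 0.0797]
tool_rot: [-1.413, -2.805, 0.002]
ft_force: [-0.9, -0.1, 1.2]
grip_width: 0.604
grip_force: 0.0
```

Run:
```python
from h import *
for i in range(4):im=ctrl.get_image('wrist')
go((.4715,.202,.077),36.6)
h=cv2.cvtColor(im,cv2.COLOR_RGB2HSV)
b=cv2.inRange(h,(105,140,40),(130,255,255));p=cv2.findNonZero(b)[:,0];print(p.min(0),p.max(0),len(p))
s=ctrl.get_state();print(s['joint_positions'].round(2),s['ft_force'])
```

```text
[0.4727 0.2033 0.0825] travel [-0.0003 -0.0017  0.0055] turn [ 0.21  0.09 -0.07]
[313 207] [330 296] 1001
[ 0.02  0.21 -0.52  1.95  0.12  1.01  0.08] [-0.32419228 -0.65352931  0.39552397]
```

Request:
step_arm(
  commands=[
    {"travel": [0, 0, 0.004], "turn": [0, 0, 0]},
    {"travel": [0, 0, 0.004], "turn": [0, 0, 0]},
    {"travel": [0, 0, 0.004], "turn": [0, 0, 0]},
    {"travel": [0, 0, 0.004], "turn": [0, 0, 0]},
    {"travel": [0, 0, 0.004], "turn": [0, 0, 0]},
  ],
  gripper=0,
  force=15,
)

```text
time: 10.35
position: [0.4716, 0.2029, 0.077]
tool_rot: [1.412, 2.805, 0.001]
ft_force: [-0.5, -0.6, 0.3]
grip_width: 0.232
grip_force: 0.0
```

Request:
step_arm(
  commands=[
    {"travel": [0, 0, 0], "turn": [0, 0, 0]},
    {"travel": [0, 0, 0], "turn": [0, 0, 0]},
    {"travel": [0, 0, 0], "turn": [0, 0, 0]},
  ],
  force=40,
)

```text
time: 10.65
position: [0.4716, 0.2029, 0.0769]
tool_rot: [1.412, 2.805, 0.001]
ft_force: [-0.3, 0.7, 0.9]
grip_width: 0.109
grip_force: 40.0
```

Run:
```python
from h import *
for i in range(2): ctrl.get_image('top')
s=ctrl.get_state();print(s['grip_width'],s['grip_force'],s['ft_force'],s['torque']);go((.4715,.202,.077),36.6,s)
```

```text
0.11376439204297692 39.97529899701476 [ 0.23977301 -0.15379112 -0.16222085] [ 0.09171744 -0.1395412  -0.03229234]
[0.4716 0.2028 0.0769] travel [-0.0006 -0.0006 -0.0001] turn [ 0.07  0.04 -0.05]
```

Request:
step_arm(
  commands=[
    {"travel": [0, 0, -0.004], "turn": [0, 0, 0]},
    {"travel": [0, 0, -0.01], "turn": [0, 0, 0]},
    {"travel": [0, 0, -0.018], "turn": [0, 0, 0]},
    {"travel": [0, 0, -0.028], "turn": [0, 0, 0]},
    {"travel": [0, 0, -0.04], "turn": [0, 0, 0]},
  ],
)

```text
time: 11.25
position: [0.4714, 0.2028, 0.1178]
tool_rot: [1.412, 2.805, 0.001]
ft_force: [-0.3, 0.3, -1.0]
grip_width: 0.108
grip_force: 40.0
```

Request:
step_arm(
  commands=[
    {"travel": [0, 0, -0.014], "turn": [0, 0, 0]},
    {"travel": [0, 0, -0.028], "turn": [0, 0, 0]},
    {"travel": [0, 0, -0.042], "turn": [0, 0, 0]},
    {"travel": [0, 0, -0.054], "turn": [0, 0, 0]},
    {"travel": [0, 0, -0.062], "turn": [0, 0, 0]},
  ],
)

```text
time: 11.75
position: [0.4719, 0.203, 0.1805]
tool_rot: [1.412, 2.804, 0.003]
ft_force: [-0.1, -0.3, -2.8]
grip_width: 0.112
grip_force: 40.0
```

Run:
```python
from h import *
for i in range(3): im=ctrl.get_image('scene')
w=ctrl.get_image('wrist')
a=cv2.resize(im[215:325,205:345],None,fx=2.8,fy=2.8,interpolation=2);b=w[90:398,130:530]
cv2.imwrite('pics/lift.png',np.hstack([a,b])[:,:,::-1])
s=ctrl.get_state();print(s['time'],s['grip_width'],s['grip_force'],s['ft_force']);go((.505,-.209,.179),36.6,s)
```

```text
11.95 0.10844574034386822 39.97760899364948 [ 0.29385457  0.4831598  -3.03427037]
[0.4712 0.2027 0.1787] travel [-3.509e-01 -2.180e-01 -3.000e-04] turn [ 0.04  0.03 -0.05]
```

View pics/lift.png

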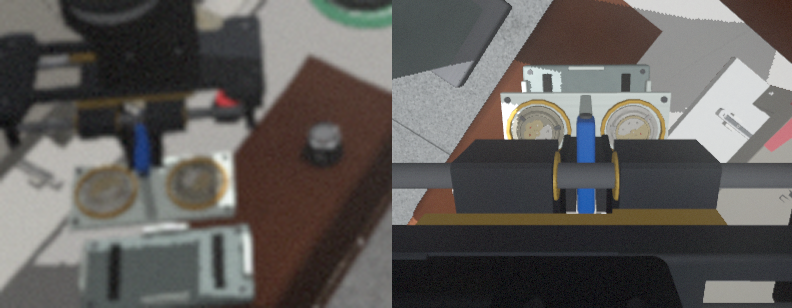

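The carrier hangs level at (580,120) in the right half, both movements are in their nests, and the rest is empty below. Next I'll carry it gently to the mirror.

Request:
step_arm(
  commands=[
    {"travel": [-0.004, -0.003, 0], "turn": [0, 0, 0]},
    {"travel": [-0.01, -0.006, 0], "turn": [0, 0, 0]},
    {"travel": [-0.019, -0.012, 0], "turn": [0, 0, 0]},
    {"travel": [-0.029, -0.018, 0], "turn": [0, 0, 0]},
    {"travel": [-0.041, -0.025, 0], "turn": [0, 0, 0]},
  ],
)

```text
time: 12.45
position: [0.4757, 0.1537, 0.1787]
tool_rot: [1.413, 2.805, 0.001]
ft_force: [0.4, 0.0, -2.5]
grip_width: 0.11
grip_force: 40.0
```

Request:
step_arm(
  commands=[
    {"travel": [-0.014, -0.008, 0], "turn": [0, 0, 0]},
    {"travel": [-0.029, -0.018, 0], "turn": [0, 0, 0]},
    {"travel": [-0.044, -0.027, 0], "turn": [0, 0, 0]},
    {"travel": [-0.06, -0.037, 0], "turn": [0, 0, 0]},
    {"travel": [-0.075, -0.046, 0], "turn": [0, 0, 0]},
  ],
)

```text
time: 12.95
position: [0.4834, 0.0652, 0.1788]
tool_rot: [1.414, 2.804, 0.0]
ft_force: [0.6, -0.2, -2.6]
grip_width: 0.108
grip_force: 40.0
```

Request:
step_arm(
  commands=[
    {"travel": [-0.015, -0.009, 0], "turn": [0, 0, 0]},
    {"travel": [-0.031, -0.019, 0], "turn": [0, 0, 0]},
    {"travel": [-0.046, -0.028, 0], "turn": [0, 0, 0]},
    {"travel": [-0.061, -0.038, 0], "turn": [0, 0, 0]},
    {"travel": [-0.077, -0.047, 0], "turn": [0, 0, 0]},
  ],
)

```text
time: 13.45
position: [0.4911, -0.0244, 0.1788]
tool_rot: [1.414, 2.804, 0.001]
ft_force: [0.5, 0.4, -2.8]
grip_width: 0.111
grip_force: 40.0
```

Request:
step_arm(
  commands=[
    {"travel": [-0.015, -0.009, 0], "turn": [0, 0, 0]},
    {"travel": [-0.031, -0.019, 0], "turn": [0, 0, 0]},
    {"travel": [-0.046, -0.028, 0], "turn": [0, 0, 0]},
    {"travel": [-0.061, -0.038, 0], "turn": [0, 0, 0]},
    {"travel": [-0.077, -0.047, 0], "turn": [0, 0, 0]},
  ],
)

```text
time: 13.95
position: [0.499, -0.1143, 0.1788]
tool_rot: [1.414, 2.804, 0.001]
ft_force: [-0.8, 0.2, -2.5]
grip_width: 0.106
grip_force: 40.0
```

Request:
step_arm(
  commands=[
    {"travel": [-0.015, -0.009, 0], "turn": [0, 0, 0]},
    {"travel": [-0.03, -0.019, 0], "turn": [0, 0, 0]},
    {"travel": [-0.044, -0.028, 0], "turn": [0, 0, 0]},
    {"travel": [-0.056, -0.036, 0], "turn": [0, 0, 0]},
    {"travel": [-0.066, -0.043, 0], "turn": [0, 0, 0]},
  ],
)

```text
time: 14.45
position: [0.5041, -0.1925, 0.1788]
tool_rot: [1.414, 2.804, 0.001]
ft_force: [0.8, -0.3, -2.6]
grip_width: 0.11
grip_force: 40.0
```

Run:
```python
from h import *
for i in range(3): im=ctrl.get_image('scene')
s=ctrl.get_state();print(s['time'],s['grip_width'],s['grip_force'],s['ft_force'],s['joint_positions'].round(2));go((.504,-.208,.179),36.6,s)
```

```text
14.6 0.10892472954063191 39.97737988829613 [ 0.26352942  0.7950245  -2.04796965] [ 0.47  0.13 -0.17  1.8   0.02  1.21  0.93]
[ 0.5042 -0.1916  0.1787] travel [-0.013  -0.0099 -0.0003] turn [ 0.07  0.01 -0.14]
```

Request:
step_arm(
  commands=[
    {"travel": [-0.006, -0.004, 0], "turn": [0, 0, 0]},
    {"travel": [-0.01, -0.008, 0], "turn": [0, 0, 0]},
    {"travel": [-0.013, -0.01, 0], "turn": [0, 0, 0]},
    {"travel": [-0.013, -0.01, 0], "turn": [0, 0, 0]},
    {"travel": [-0.013, -0.01, 0], "turn": [0, 0, 0]},
  ],
)

```text
time: 15.1
position: [0.5041, -0.2072, 0.1789]
tool_rot: [1.412, 2.805, 0.002]
ft_force: [-0.3, -0.9, -3.2]
grip_width: 0.109
grip_force: 40.0
```

Run:
```python
from h import *
for i in range(2): im=ctrl.get_image('scene')
w=ctrl.get_image('wrist')
a=cv2.resize(im[120:250,260:420],None,fx=2.4,fy=2.4,interpolation=2);b=w[80:392,130:530]
cv2.imwrite('pics/fin.png',np.hstack([a,b])[:,:,::-1])
s=ctrl.get_state();print(s['time'],s['grip_force'],s['ft_force'],abs(s['qd']).max());go((.504,-.208,.179),36.6,s)
```

```text
15.25 39.977646712213755 [-0.30885156  0.24766705 -2.94560059] 0.0017990933198399855
[ 0.5042 -0.207   0.1789] travel [-0.0007 -0.0008 -0.0001] turn [ 0.07  0.04 -0.02]
```

View pics/fin.png

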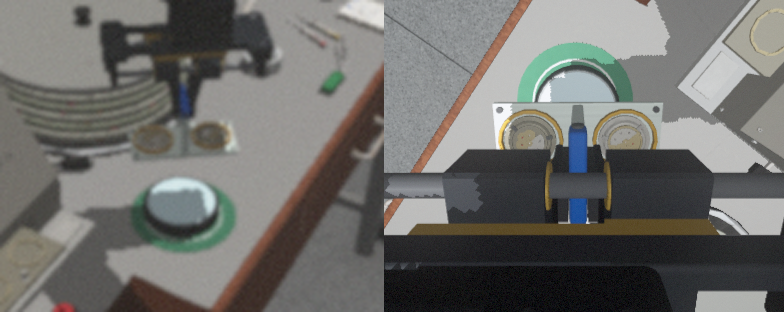

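The mirror lies on the disc. The carrier is level above it, with the bar at column 578 and the mirror at 577, and both movements are seated. I'm handing the job in.

```bash
python3 -c "
from bench import ctrl
print(ctrl.close_job())"
```

```text
the job is handed in; nothing more can be done
None
```

I handed the job in at about 15 s: the mirror lies on the green disc, a few mm off centre. The carrier is held level and still over the mirror, about 10 cm above it, with both movements seated. The hand-in returned no verdict.

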